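# Seat the matching thread comb in the jack spindle

### The job

Find the one of the three thread combs in the wooden rack whose teeth fit the screw-jack spindle clamped in the V-blocks, and set it upright along the top of the spindle, between the two V-blocks, with its teeth all the way down in the thread. Feel for the thread gently without forcing, press the comb lightly home for a second to check that it sits flat at both ends, then let go and leave it standing there by itself. Leave the other two combs in the rack and everything else where it is.

Things in the scene. Friction and masses are not known exactly. Their poses are not given: they have to be found in the camera images.
- stand: Steel screw-jack spindle lying level, clamped in two dark V-blocks on a wooden board 320 x 110 x 12 mm; fixed to the table. Origin on the table under the spindle's middle; x along the spindle, y across it, z up. The V-blocks stand at x = -95 and +95 mm, each 40 mm long in x, 96 mm wide and 129 mm high over their clamps; between them 150 mm of thread lie free.
- spindle_axis (a point): Spindle's axis midway between the V-blocks, 68 mm above the table; axes as the stand. Square right-hand thread: 50 mm diameter (top line 25 mm above this point), pitch 10 mm, grooves 5 mm deep, 5.2 mm wide at the mouth, 4.8 at the bottom. The spindle was clamped at any angle of turn, so where along x the grooves lie is not given: anywhere in the 10 mm pitch, to be felt for or seen.
- comb10_grip (a point): Grip point of the comb with 10 mm pitch: steel blade 94 mm long (x), 8 mm thick (y), with a black plastic grip tab of the same thickness, 32 mm long, rising 27 mm above the middle of its back; 46.6 mm high in all, about 110 g, standing in the rack teeth down. This point is 34 mm above the tooth tips, 12.6 mm below the top. Fits either way round. Stands by itself on the spindle if let go within 3 mm of its top line.
- comb10_end1 (a point): Point at tooth-tip level, mid-thickness, 42 mm from the middle of the 10 mm comb at its -x end. It has 9 teeth, 4.6 mm long, 4 mm wide at the tip, 4.6 mm at the root. Fully seated the tips are 20.4 mm above the spindle's axis (grip point 54.4 mm above it); resting on the thread tops without engaging, 25 mm (grip point 59 mm).
- comb10_end2 (a point): The same at its +x end.
- comb8_grip (a point): Middle of the grip tab of the comb with 8 mm pitch, 11 teeth; otherwise like the other combs. Does not fit the spindle.
- comb12_grip (a point): Middle of the grip tab of the comb with 12 mm pitch, 7 teeth; otherwise like the other combs. Does not fit the spindle.
- rack: Wooden rack fixed to the table, 120 x 215 mm, 26 mm high: two slotted bars carry the three combs, which stand parallel to the rack's x, 68 mm apart in y (slots at y = -68, 0, +68 mm), in any order. The slots are 10 mm wide and 14 mm deep, their floors 12 mm above the table; the tab of a comb stands clear above the bars. Origin on the table under its middle.
- jack_nut: Bystander: brass flanged nut, 80 mm across, 42 mm high, on the table beside the spindle's board. Origin under its middle.
- spanner: Bystander: steel spanner 170 mm long, lying beside the board.
- bulb_block: Bystander: dark wooden block 40 x 58 x 30 mm with a small bulb, 66 mm high, in front of the rack. Origin under its middle.
- brass_mass: Bystander: round brass mass with a knob, 42 mm across, 56 mm high, beyond the rack. Origin under its middle.
- rod_clamp: Bystander: small aluminium rod clamp, about 50 mm, 22 mm high, on the table off a corner of the board.

How it is judged:
On the way:
1. the 10 mm comb sits fully down in the thread at both ends and is pressed on it with more than 2 N for 0.4 s (z of comb10_end1 in the frame of spindle_axis between 0.018 and 0.0222 m and z of comb10_end2 in the frame of spindle_axis between 0.018 and 0.0222 m and angle between the x axis of comb10_grip and the x axis of spindle_axis, either way round below 0.1 rad and contact force between comb10 and stand above 2 N), for 0.4 s.
At the end, for the whole second after the job is handed in: The 10 mm comb stands by itself on top of the spindle between the V-blocks, at rest: tooth tips at both ends at least 2.8 mm below the top line of the thread (4.6 mm when fully home), along the spindle within 0.1 rad, upright within 0.25 rad (z of comb10_end1 in the frame of spindle_axis between 0.018 and 0.0222 m and z of comb10_end2 in the frame of spindle_axis between 0.018 and 0.0222 m and angle between the x axis of comb10_grip and the x axis of spindle_axis, either way round below 0.1 rad and angle between comb10_grip's own z axis and vertical below 0.25 rad and contact force between comb10 and stand above 0.1 N and linear speed of comb10 below 0.02 m/s); the robot touches nothing.
It fails at once if the comb is forced: more than 25 N between the 10 mm comb and the spindle or its stand (contact force between comb10 and stand above 25 N).
It fails at once if another comb is moved more than 15 mm (distance of any of comb8_grip, comb12_grip from where it was at the start of the episode above 0.015 m).
It fails at once if a bystander is moved more than 20 mm (distance of any of jack_nut, spanner, bulb_block, brass_mass, rod_clamp from where it was at the start of the episode above 0.02 m).
It also fails if it takes over 48 s, if anything falls off the work surface, if the arm or the gripper's body presses on something with over 40 N, if the wrist force passes 120 N, or if a joint passes its speed limit or range.

### The arm

A 7-joint arm with a two-finger parallel gripper is mounted at the origin on the work surface. World frame = base frame: x ahead of the robot, y to its left, z up, the work surface at z = 0. Lengths are in m, angles in rad, forces in N, time in s.
With the tool pointing down it reaches from about 0.35 to 0.9 m from the base axis. Payload 19.9 kg.
Tool frame: the origin (TCP) lies on the centre line of the jaws, within the pads' length; the fingertips stand arm.finger_overhang ahead of it and the grasp point (between the pads) lies 11 mm behind it (arm.finger_overhang is the distance from the TCP to the fingertips, in m); z points along the fingers, y is the direction in which the jaws open and shut (so a half turn about z gives the same grasp; the last joint's range is limited). The gripper opens to 94 mm and grips with 3 to 60 N. Pads are 16 mm wide; open, the fingers measure 119 mm over their backs; the gripper's body (75 mm by 177 mm) begins 78 mm behind the grasp point.
Start: joints at [-1.298, 0.417, -0.01, 1.614, 0.005, 1.111, -0.053], TCP at [0.193, 0.594, 0.213] pointing down, gripper open.
Joint ranges: [-2.81, 2.81], [-0.39, 2.02], [-1.27, 1.25], [0.06, 2.57], [-1.19, 4.33], [0.19, 2], [-2.82, 2.82]. Speed limits (rad/s): [1.89, 1.89, 2.39, 2.39, 3.01, 3.01, 3.01].

### API

Orientations are given as a unit quaternion [w, x, y, z].
In Python, from cell import arm, hand, solver, grab_frame, order gives the robot as it stands. The module is installed in compiled form; this text tells all that it offers. Calls block until the motion is done:
- arm.move_to(position, orientation): joint-space move of the TCP to a pose.
- arm.move_linear(position, rotation=None, max_speed=0.15, until_force=None): straight line of the TCP; rotation=None keeps the orientation; max_speed is the mean speed in m/s. With until_force (N) it stops when the force on the tool has changed by that much, and returns True; else False.
- arm.move_j(angles): joint-space move.
- hand.gripper_open() and hand.close_gripper(grasp_force=None): open the fingers fully, or close them until they stop; grasp_force is the grip in N (None keeps the last).
- arm.sleep(seconds).
- solver.solve_ik(position, orientation): joint angles nearest the present ones, or None.
- arm.state(): the state.
- grab_frame(name): name is "side" or "top"; returns a dict with "frame" (384x512x3 uint8, red, green, blue), "depth" (384x512 float32, m along the optical axis (not along the pixel's ray), 0 where there is no reading), "fx", "fy", "cx", "cy" (pixels), "R" (3x3) and "t" (3): a world point X has camera coordinates R X + t. Camera axes: x right, y down, z forward; pixel columns grow to the right and rows downward; lengths in m; the calibration is good to about 2 mm. A picture is of the moment at which its call begins.
A pose or a line that the arm cannot do raises arm.MotionError and nothing moves.
- order.close_job(): hands the job in, once; it reports no verdict.
The state is a dict: "t": time; "qpos": joint angles; "qd": joint speeds; "effort": joint torques, N m; "tcp_pos": TCP position; "tcp_rot": TCP orientation; "wrist_force": force on the tool from outside, world axes, zero at the start; "ft_torque": the same for the moment, N m; "finger_gap": opening from 0.0 (shut) to 1.0 (fully open).
Only numpy, scipy, OpenCV 4.12 (cv2) and the standard library are available. Lean on these libraries where they do the work, as an engineer would, in place of code of your own. Each camera call takes 0.05 s, during which the arm holds its last target.

## Working session

There is one attempt and no reset: what is moved stays moved. The work goes in short steps, each a Python script; the robot and the scene stay as the last script left them, time stands still between calls to the robot, and variables do not carry over. Pictures are saved under pics/ and viewed, and the job is handed in when it is done.

```bash
mkdir -p pics; python3 - <<'E'
from cell import arm, hand, solver, grab_frame, order
import cv2, numpy as np, pickle
for n in ("side","top"):
    f=grab_frame(n); pickle.dump(f,open(f"pics/{n}0.pkl","wb"))
    cv2.imwrite(f"pics/{n}0.png",f["frame"][:,:,::-1])
    print(n,f["fx"],f["cx"],f["cy"],np.round(f["R"],3).tolist(),np.round(f["t"],3), "cam",np.round(-f["R"].T@f["t"],3))
s=arm.state(); print(s["t"],s["tcp_pos"],s["tcp_rot"],s["finger_gap"],arm.finger_overhang)
E
```

```text
side 387.42683591050815 255.7957209043375 196.41475676486758 [[0.915, -0.402, -0.009], [-0.32, -0.715, -0.621], [0.244, 0.572, -0.783]] [-0.507  0.209  0.801] cam [ 0.336 -0.512  0.753]
top 446.05815887664454 253.1502868736015 187.51750771528012 [[-0.021, -1.0, -0.016], [-0.984, 0.024, -0.178], [0.178, 0.012, -0.984]] [0.007 0.584 0.944] cam [ 0.406 -0.019  1.032]
0.1 [0.19282308 0.59417747 0.21288758] [-4.23197820e-05  1.56236448e-01  9.87719530e-01 -5.48924489e-04] 0.9998654366138348 0.008
```

View pics/side0.png

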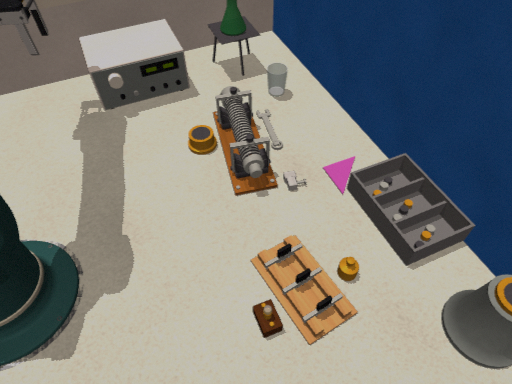

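View pics/top0.png

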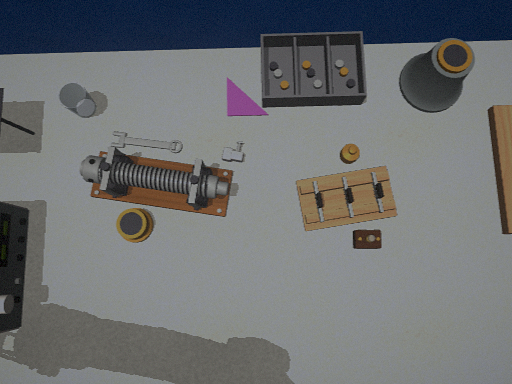

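The side view shows the rack around (303,285) with three combs and the spindle around (243,135). In the top view the rack is at (347,198) and the spindle at (157,180). I'll zoom in.

```bash
python3 - <<'E'
import cv2
s=cv2.imread("pics/side0.png"); t=cv2.imread("pics/top0.png")
cv2.imwrite("pics/c1.png",cv2.resize(s[230:340,245:360],None,fx=5.2,fy=5.2,interpolation=cv2.INTER_CUBIC))
a=cv2.resize(t[145:215,80:240],None,fx=5,fy=5,interpolation=cv2.INTER_CUBIC)
cv2.imwrite("pics/c2.png",a)
cv2.imwrite("pics/c3.png",cv2.resize(t[160:235,290:405],None,fx=6.5,fy=6.5,interpolation=cv2.INTER_CUBIC))
E
```

```text
(no output)
```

View pics/c1.png

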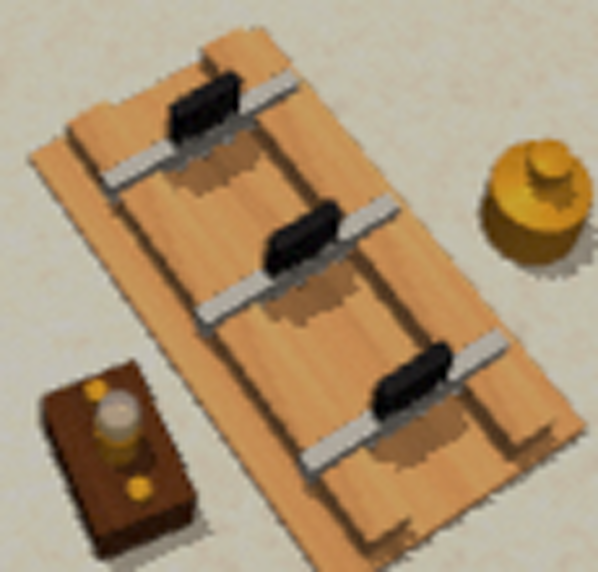

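View pics/c2.png

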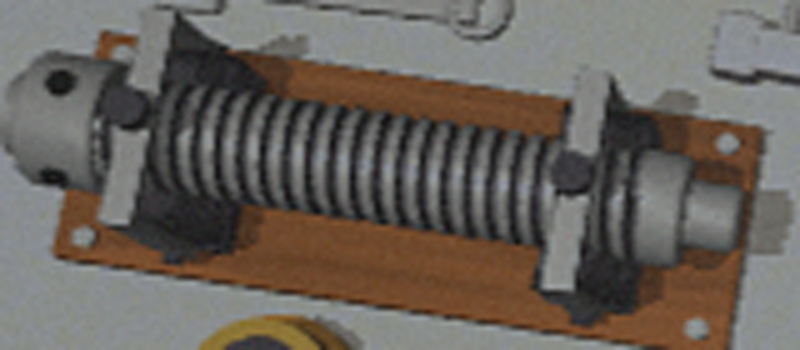

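View pics/c3.png

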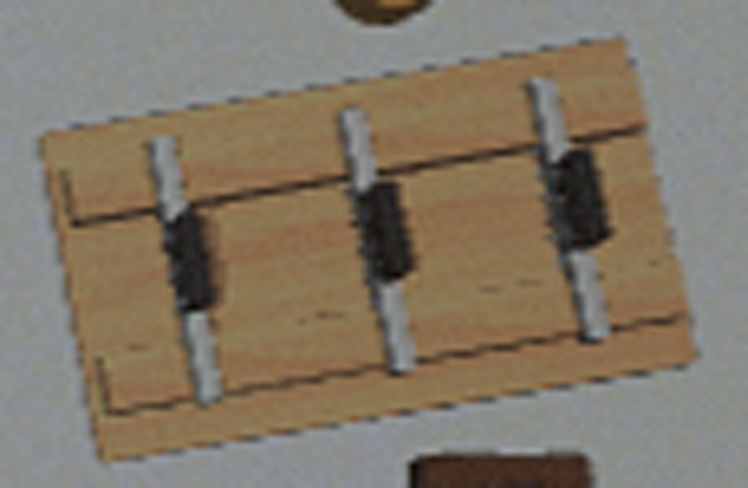

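```bash
cat > h.py <<'E'
import cv2, numpy as np, pickle
def ray(f,u,v,z):
    d=np.array([(u-f["cx"])/f["fx"],(v-f["cy"])/f["fy"],1.0])
    C=-f["R"].T@f["t"]; w=f["R"].T@d
    return C+w*(z-C[2])/w[2]
def proj(f,X):
    c=f["R"]@np.asarray(X)+f["t"]; return np.array([f["fx"]*c[0]/c[2]+f["cx"],f["fy"]*c[1]/c[2]+f["cy"]])
def load(n): return pickle.load(open(f"pics/{n}.pkl","rb"))
E
python3 - <<'E'
from h import *
for n,box in (("top0",(295,165,400,232)),("side0",(250,232,358,340))):
    f=load(n); im=f["frame"]; hsv=cv2.cvtColor(im,cv2.COLOR_RGB2HSV)
    x0,y0,x1,y1=box
    roi=np.zeros(im.shape[:2],np.uint8); roi[y0:y1,x0:x1]=1
    # tab: black
    m=((hsv[...,2]<55)&(roi>0)).astype(np.uint8)
    k,l,st,c=cv2.connectedComponentsWithStats(m)
    for i in range(1,k):
        if st[i,4]>25: print(n,"dark",st[i],np.round(c[i],1), np.round(ray(f,*c[i],0.046),4))
    # blade: low saturation bright, inside rack
    m=((hsv[...,1]<70)&(hsv[...,2]>70)&(roi>0)).astype(np.uint8)
    o=((hsv[...,1]>80)&(hsv[...,0]<25)&(hsv[...,2]>90)&(roi>0)).astype(np.uint8)
    cs,_=cv2.findContours(o,cv2.RETR_EXTERNAL,cv2.CHAIN_APPROX_NONE)
    big=max(cs,key=cv2.contourArea); hull=cv2.convexHull(big); r=cv2.minAreaRect(big); print("rack rect",r)
    hm=np.zeros_like(m); cv2.fillConvexPoly(hm,hull,1); hm=cv2.erode(hm,np.ones((3,3)))
    m&=hm
    k,l,st,c=cv2.connectedComponentsWithStats(m,connectivity=8)
    for i in range(1,k):
        if st[i,4]>12:
            p=np.argwhere(l==i)[:,::-1].astype(float); P=np.array([ray(f,u,v,0.0316) for u,v in p])
            e=P[:,:2]-P[:,:2].mean(0); w,V=np.linalg.eigh(e.T@e); a=V[:,1]; s=e@a
            print(n,"blade",st[i,4],np.round(P[:,:2].mean(0),4),np.round(np.degrees(np.arctan2(a[1],a[0])),1),np.round(np.ptp(s),3))
E
```

```text
top0 dark [373 183  11  16  96] [378.4 190.4] [ 0.5717 -0.2861  0.046 ]
top0 dark [345 188   8  15  90] [348.5 195.3] [ 0.5621 -0.219   0.046 ]
top0 dark [315 193   8  15  72] [318.8 200. ] [ 0.5531 -0.1521  0.046 ]
rack rect ((346.1486511230469, 197.8918914794922), (51.12808609008789, 93.37862396240234), 80.53767395019531)
top0 blade 53 [ 0.6038 -0.2822] -170.6 0.029
top0 blade 54 [ 0.5942 -0.2145] -174.3 0.03
top0 blade 53 [ 0.5859 -0.1475] -172.9 0.028
top0 blade 60 [ 0.5419 -0.2912] -168.9 0.031
top0 blade 61 [ 0.5316 -0.2239] -171.8 0.031
top0 blade 63 [ 0.5225 -0.1567] -170.4 0.031
side0 dark [278 244  13  14 109] [284.1 250.5] [ 0.5524 -0.1528  0.046 ]
side0 dark [296 269  15  14 112] [303.  275.6] [ 0.5613 -0.22    0.046 ]
side0 dark [317 296  15  15 112] [324. 303.] [ 0.5708 -0.2871  0.046 ]
side0 dark [254 311  28  26 103] [269.2 329.3] [ 0.4539 -0.2905  0.046 ]
rack rect ((303.513427734375, 285.5906066894531), (105.5989990234375, 58.493160247802734), 55.00797653198242)
side0 blade 177 [ 0.5487 -0.1564] -171.5 0.096
side0 blade 182 [ 0.5573 -0.2229] -171.7 0.096
side0 blade 186 [ 0.5658 -0.2897] -171.8 0.095
```

```bash
python3 - <<'E'
from h import *
f=load("side0"); im=f["frame"].astype(np.float32)
a=np.radians(8.2); ex=np.array([np.cos(a),np.sin(a),0]); ey=np.array([-np.sin(a),np.cos(a),0])
C=[(.5539,-.1522),(.562,-.2195),(.5717,-.2867)]
rows=[]
for c in C:
    c=np.array([*c,0])
    xs=np.arange(-50,50,.5); zs=np.arange(62,-6,-.5)
    mp=np.array([[proj(f,c+ex*x/1e3-ey*.004+np.array([0,0,z/1e3])) for x in xs] for z in zs],np.float32)
    r=cv2.remap(im,mp[...,0],mp[...,1],cv2.INTER_CUBIC)
    rows.append(np.clip(r,0,255))
    g=r.mean(2)
    for z in (24,22,20,18,16,14,12,10,8,6):
        i=int((62-z)/.5); sel=np.abs(xs)<28
        q=g[i-1:i+2,sel].mean(0); t=np.arange(q.size); q=q-np.polyval(np.polyfit(t,q,4),t)
        amp=[2*abs(np.mean(q*np.hanning(q.size)*2*np.exp(-2j*np.pi*xs[sel]/p))) for p in (7,8,9,10,11,12,13)]
        print(z,np.round(amp,1))
    print()
o=np.vstack(rows); cv2.imwrite("pics/rect.png",cv2.resize(o[...,::-1],None,fx=2,fy=1.4,interpolation=cv2.INTER_CUBIC)); print(o.shape)
E
```

```text
24 [0.6 1.  1.6 1.2 0.7 0.5 0.5]
22 [0.8 2.5 3.8 3.2 2.  1.  0.6]
20 [1.3 3.3 5.6 5.3 3.7 1.9 1. ]
18 [1.7 2.6 4.9 5.  3.9 2.5 1.8]
16 [1.4 2.1 2.7 2.2 2.  2.  2.4]
14 [1.5 2.4 1.7 1.1 2.4 3.3 3.9]
12 [1.9 2.7 2.2 2.8 4.3 5.5 6.1]
10 [1.7 2.5 2.1 2.5 3.9 5.3 6.1]
8 [1.2 2.2 2.1 1.8 2.1 3.3 4.3]
6 [1.  2.  2.4 1.7 0.7 1.5 2.7]

24 [1.2 0.9 0.6 0.8 0.9 1.  1.2]
22 [0.9 0.8 1.6 2.3 2.  1.  0.3]
20 [1.2 0.7 2.6 3.3 2.4 1.  0.1]
18 [2.1 0.7 3.1 3.  1.4 0.3 0.7]
16 [2.6 0.  2.1 1.5 0.6 1.9 2.1]
14 [2.4 1.6 0.5 1.1 2.4 3.5 3.8]
12 [1.9 3.2 2.5 2.2 3.  4.  4.6]
10 [1.4 3.5 3.1 2.  2.3 3.3 4.3]
8 [0.5 2.9 2.7 1.1 1.  2.3 3.2]
6 [0.5 2.3 2.6 1.2 0.7 1.6 2.3]

24 [1.2 1.4 0.5 0.4 0.5 0.6 0.8]
22 [2.2 3.2 2.3 1.4 1.1 1.2 1.4]
20 [2.6 4.4 3.6 2.  1.1 1.1 1.4]
18 [3.  4.7 4.1 2.3 1.1 0.6 1. ]
16 [3.5 4.2 4.1 3.  2.1 1.1 0.2]
14 [3.9 3.3 3.8 3.9 3.4 2.3 0.8]
12 [3.7 2.7 3.  4.4 4.3 3.3 1.8]
10 [2.9 2.7 1.7 4.  4.4 3.7 2.6]
8 [2.1 2.9 0.5 3.2 4.  3.7 2.9]
6 [1.4 2.8 0.5 2.2 3.3 3.5 3.1]

(408, 200, 3)[ WARN:0@1.751] global loadsave.cpp:1063 imwrite_ Unsupported depth image for selected encoder is fallbacked to CV_8U.
```

View pics/rect.png

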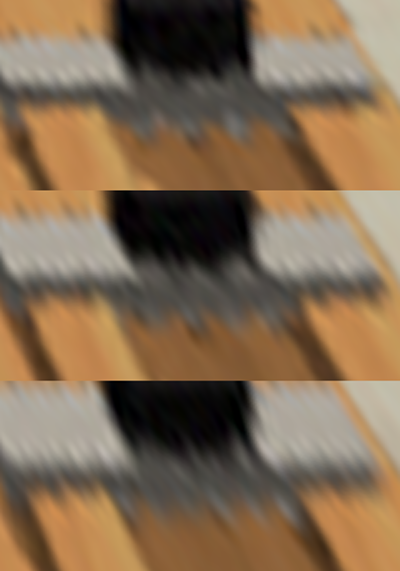

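```bash
python3 - <<'E'
import cv2
s=cv2.imread("pics/side0.png")
a=[cv2.resize(s[y:y+28,x:x+46],None,fx=14,fy=14*.5,interpolation=cv2.INTER_NEAREST) for x,y in ((262,242),(281,267),(302,294))]
b=cv2.vconcat(a); b=cv2.convertScaleAbs(b,alpha=1.3); cv2.imwrite("pics/n.png",b); print(b.shape)
E
```

```text
(588, 644, 3)
```

View pics/n.png

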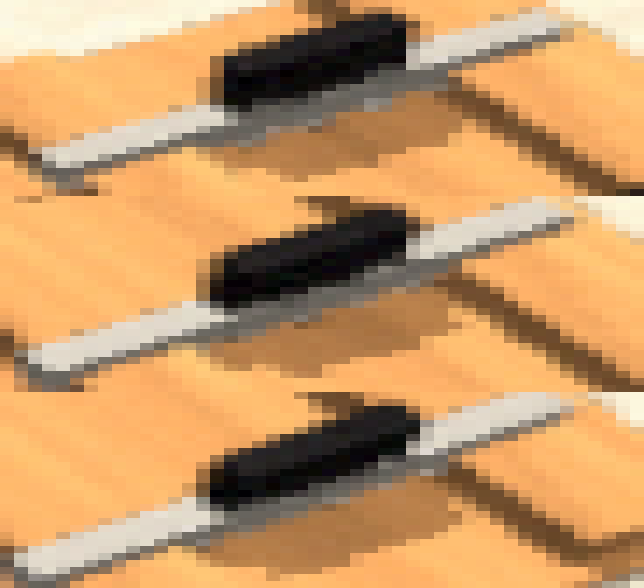

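```bash
python3 - <<'E'
from h import *
for n,box in (("top0",(80,145,245,225)),("side0",(205,95,285,195))):
    f=load(n); im=f["frame"]; hsv=cv2.cvtColor(im,cv2.COLOR_RGB2HSV)
    x0,y0,x1,y1=box; roi=np.zeros(im.shape[:2],np.uint8); roi[y0:y1,x0:x1]=1
    m=((hsv[...,1]>110)&(hsv[...,0]<14)&(roi>0)).astype(np.uint8)
    k,l,st,c=cv2.connectedComponentsWithStats(m)
    keep=np.isin(l,[i for i in range(1,k) if st[i,4]>60])
    p=np.argwhere(keep)[:,::-1]
    h=cv2.convexHull(p.astype(np.int32)).reshape(-1,2)
    P=np.array([ray(f,u,v,.012)[:2] for u,v in h],np.float32)
    r=cv2.minAreaRect(P*1000); print(n,"board",r)
    v=im.copy(); cv2.polylines(v,[h.reshape(-1,1,2)],True,(0,255,0),1)
    cv2.imwrite(f"pics/b_{n}.png",cv2.resize(v[y0:y1,x0:x1,::-1],None,fx=4.5,fy=4.5,interpolation=cv2.INTER_NEAREST))
    # depth: top of spindle
    d=f["depth"]; vv,uu=np.nonzero(roi); D=d[vv,uu]
    cam=np.stack([(uu-f["cx"])/f["fx"]*D,(vv-f["cy"])/f["fy"]*D,D]); W=(f["R"].T@(cam-f["t"][:,None])).T
    W=W[D>0]
    for lo,hi in ((.085,.098),(.120,.14),(.008,.016)):
        s=W[(W[:,2]>lo)&(W[:,2]<hi)]; r=cv2.minAreaRect((s[:,:2]*1000).astype(np.float32)); print(n,lo,len(s),r,np.median(s[:,2]))
    # axis fit: sub-band y profile
E
```

```text
top0 board ((607.0654296875, 208.73681640625), (317.7782897949219, 109.1354751586914), 80.09426879882812)
top0 0.085 1752 ((607.2630615234375, 212.05368041992188), (323.1026611328125, 95.2589340209961), 80.3831787109375) 0.0903861288305872
top0 0.12 130 ((607.0579223632812, 208.0612335205078), (206.47344970703125, 17.50105094909668), 80.20252990722656) 0.12906227376982043
top0 0.008 2553 ((604.9744873046875, 195.0734405517578), (353.7467346191406, 189.53182983398438), 88.17923736572266) 0.012210197107082125Traceback (most recent call last):
  File "<stdin>", line 9, in <module>
AttributeError: 'NoneType' object has no attribute 'reshape'
```

View pics/b_top0.png

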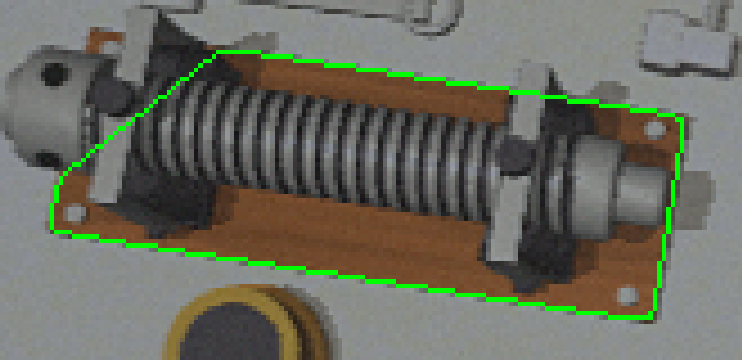

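```bash
python3 - <<'E'
from h import *
for ang in (80.15,):
  a=np.radians(ang); ex=np.array([np.cos(a),np.sin(a),0]); ey=np.array([-np.sin(a),np.cos(a),0]); O=np.array([.607,.2085,0])
  for n in ("top0","side0"):
    f=load(n); im=f["frame"].astype(np.float32); g=im.mean(2)
    # depth cylinder fit
    vv,uu=np.mgrid[0:384,0:512]; D=f["depth"]
    cam=np.stack([(uu-f["cx"])/f["fx"]*D,(vv-f["cy"])/f["fy"]*D,D],-1); W=(cam-f["t"])@f["R"]
    L=np.stack([(W-O)@ex,(W-O)@ey,W[...,2]],-1)*1e3
    m=(np.abs(L[...,0])<70)&(np.abs(L[...,1])<27)&(L[...,2]>72)&(L[...,2]<97)&(D>0)
    P=L[m]
    from scipy.optimize import least_squares
    fn=lambda q: np.hypot(P[:,1]-q[0]-q[1]*P[:,0],P[:,2]-q[2])-q[3]
    r=least_squares(fn,[0,0,68,23],loss="soft_l1"); print(n,"axis y0,slope,z,R",np.round(r.x,4),len(P))
    # intensity along the top line
    xs=np.arange(-60,60,.5)
    tot=[]
    for yy in (-3,-1.5,0,1.5,3):
        mp=np.array([[proj(f,O+ex*x/1e3+ey*(r.x[0]+yy)/1e3+np.array([0,0,.093])) for x in xs]],np.float32)
        q=cv2.remap(g,mp[...,0],mp[...,1],cv2.INTER_LINEAR)[0]
        dd=cv2.remap(D,mp[...,0],mp[...,1],cv2.INTER_LINEAR)[0]
        q=q-np.polyval(np.polyfit(xs,q,3),xs)
        w=np.hanning(q.size); 
        c=np.sum(w*q*np.exp(-2j*np.pi*xs/10)); amps=[abs(np.sum(w*q*np.exp(-2j*np.pi*xs/p))) for p in (9,9.5,9.8,10,10.2,10.5,11)]
        ddd=dd-np.polyval(np.polyfit(xs,dd,3),xs); c2=np.sum(w*ddd*np.exp(-2j*np.pi*xs/10))
        print(yy,"crest at",np.round(-np.angle(c)/2/np.pi*10%10,2),"groove(dark) at",np.round((-np.angle(c)/2/np.pi*10+5)%10,2),np.round(np.array(amps)/sum(w),1),"depth-max at",np.round(-np.angle(c2)/2/np.pi*10%10,2),abs(c2)/sum(w)*1e3)
    # depth z by phase
    m2=m&(np.abs(L[...,1]-r.x[0])<5); Q=L[m2]; ph=Q[:,0]%10
    print([ (b,round(float(np.mean(Q[(ph>=b)&(ph<b+1),2])),1)) for b in range(10)])
E
```

```text
top0 axis y0,slope,z,R [-5.75200e-01  2.00000e-03  6.81317e+01  2.37523e+01] 1314
-3 crest at 0.73 groove(dark) at 5.73 [ 5.3 14.8 18.5 19.3 18.8 15.9  8.9] depth-max at 9.99 5.245986326290916
-1.5 crest at 0.67 groove(dark) at 5.67 [ 5.1 15.3 19.3 20.2 19.6 16.5  9. ] depth-max at 7.8 7.691611557900036
0 crest at 0.58 groove(dark) at 5.58 [ 5.2 15.8 19.9 20.7 19.9 16.5  8.5] depth-max at 7.32 13.007389505173023
1.5 crest at 0.49 groove(dark) at 5.49 [ 5.8 16.8 20.8 21.4 20.4 16.7  8.3] depth-max at 5.41 0.6474714796111564
3 crest at 0.36 groove(dark) at 5.36 [ 6.2 17.2 21.1 21.6 20.5 16.6  8.1] depth-max at 3.75 1.1465158186566076
[(0, 93.2), (1, 92.8), (2, 90.3), (3, 88.8), (4, 88.7), (5, 88.1), (6, 90.5), (7, 91.0), (8, 93.0), (9, 93.4)]
side0 axis y0,slope,z,R [1.90800e+00 7.00000e-04 6.62776e+01 2.46046e+01] 583
-3 crest at 9.44 groove(dark) at 4.44 [ 4.3 11.2 13.7 14.1 13.5 11.4  6.4] depth-max at 8.57 16.434555568970808
-1.5 crest at 9.48 groove(dark) at 4.48 [ 4.3 11.5 14.2 14.7 14.2 12.   6.9] depth-max at 8.27 26.54028700186351
0 crest at 9.42 groove(dark) at 4.42 [ 4.1 11.4 14.2 14.7 14.1 11.8  6.5] depth-max at 7.93 8.660566504838966
1.5 crest at 9.28 groove(dark) at 4.28 [ 4.4 11.9 14.6 15.1 14.4 12.   6.7] depth-max at 3.48 0.9380508199031116
3 crest at 8.92 groove(dark) at 3.92 [ 4.5 12.  14.7 15.1 14.5 12.2  6.9] depth-max at 2.6 1.2837393151023286
[(0, 88.9), (1, 91.6), (2, 89.7), (3, 90.6), (4, 89.9), (5, 91.5), (6, 90.8), (7, 90.4), (8, 90.5), (9, 89.8)]
```

```bash
cat >> h.py <<'E'
def qd(phi):
    p=np.radians((phi+90)/2); return [0,float(np.cos(p)),float(np.sin(p)),0]
R0=8.25
RC=[(.5539,-.1522),(.5625,-.2195),(.5720,-.2867)]
E
python3 - <<'E'
from h import *
from cell import *
f=load("side0")
for n,p,ph in (("rack",(.5625,-.2195,.15),(98.25,-81.75)),("view",(.45,-.25,.55),(60,-120,75,-105)),("view2",(.45,-.25,.5),(60,-120,75)),("view3",(.5,-.22,.45),(60,-120)),("sp",(.607,.2085,.18),(170.15,-9.85))):
    for a in ph:
        r=solver.solve_ik(list(p),qd(a)); print(n,a,None if r is None else np.round(r,2),np.round(proj(f,np.array(p)-[0,0,.025]),0))
E
```

```text
rack 98.25 [-0.23  0.55  0.76  1.75 -0.44  1.02  2.4 ] [307. 255.]
rack -81.75 [-0.36  0.63  0.96  1.75 -0.59  1.07 -0.62] [307. 255.]
view 60 [-0.53  0.19  1.21  1.31 -0.18  1.77  1.68] [256. 107.]
view -120 [-0.45  0.16  1.07  1.3  -0.14  1.76 -1.5 ] [256. 107.]
view 75 [-0.52  0.18  1.18  1.31 -0.17  1.76  1.93] [256. 107.]
view -105 [-0.45  0.16  1.07  1.3  -0.14  1.76 -1.24] [256. 107.]
view2 60 [-0.57  0.16  1.2   1.43 -0.15  1.65  1.66] [257. 146.]
view2 -120 [-0.49  0.13  1.07  1.43 -0.12  1.65 -1.52] [257. 146.]
view2 75 [ 0.46  0.09 -0.01  1.4   0.    1.65  1.76] [257. 146.]
view3 60 [ 0.06  0.15  0.35  1.45 -0.05  1.55  1.45] [285. 149.]
view3 -120 [-0.51  0.24  1.08  1.46 -0.21  1.56 -1.53] [285. 149.]
sp 170.15 [-0.34  0.48 -0.05  1.6   0.03  1.06  2.57] [241. 102.]
sp -9.85 [-0.76  0.53  0.53  1.62 -0.29  1.08 -0.32] [241. 102.]
```

```bash
python3 - <<'E'
from h import *
from cell import *
q=qd(-81.75); x,y=RC[1]
arm.move_to([x,y,.14],q); print(arm.state()["t"])
arm.move_linear([x,y,.037],max_speed=.12); print(arm.state()["t"],arm.state()["wrist_force"])
hand.close_gripper(15); s=arm.state(); print(s["t"],s["finger_gap"],s["wrist_force"])
arm.move_linear([x,y,.14],max_speed=.15); s=arm.state(); print(s["t"],s["finger_gap"],s["wrist_force"])
arm.move_to([.45,-.25,.53],qd(-115)); f=grab_frame("side"); pickle.dump(f,open("pics/side1.pkl","wb"))
print(arm.state()["t"]); cv2.imwrite("pics/side1.png",f["frame"][...,::-1])
u,v=proj(f,(.45,-.25,.51)).astype(int); c=f["frame"][max(v-80,0):v+50,u-80:u+80,::-1]
cv2.imwrite("pics/side1c.png",cv2.resize(c,None,fx=4.5,fy=4.5,interpolation=cv2.INTER_CUBIC))
E
```

```text
3.2417
4.25 [-0.57551443  0.15440765  0.42477099]
5.525 0.08255240653538994 [-0.0139971   0.14791194 -0.83161524]
6.3583 0.0831235214462878 [-0.01119636  0.17489364 -1.9259048 ]
7.9167
```

View pics/side1c.png

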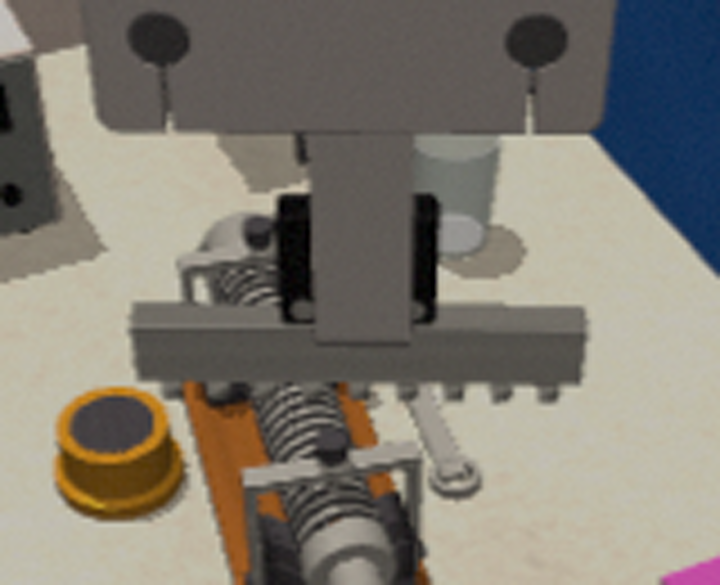

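The teeth are at columns 173 to 549 in the crop: 8 gaps of 47 px, against 450 px for the 94 mm blade. That gives a pitch of 9.8 mm and 9 teeth, so this is the 10 mm comb, and it hangs level. Next I move it over the spindle.

```bash
cat >> h.py <<'E'
A=np.radians(80.15); EX=np.array([np.cos(A),np.sin(A),0]); EY=np.array([-np.sin(A),np.cos(A),0]); O=np.array([.607,.2085,0])
def at(x,y,z): return (O+EX*x/1e3+EY*y/1e3+np.array([0,0,z])).tolist()
E
python3 - <<'E'
from h import *
from cell import *
arm.move_to(at(4.8,0,.21),qd(-9.85)); print(arm.state()["t"])
arm.move_linear(at(4.8,0,.123),max_speed=.1); s=arm.state(); print(s["t"],s["tcp_pos"],s["wrist_force"])
for n in("side","top"):
    f=grab_frame(n); pickle.dump(f,open(f"pics/{n}2.pkl","wb"))
    u,v=proj(f,at(0,0,.1)).astype(int); c=f["frame"][v-55:v+55,u-75:u+75,::-1]
    cv2.imwrite(f"pics/{n}2c.png",cv2.resize(c,None,fx=5,fy=5,interpolation=cv2.INTER_CUBIC))
E
```

```text
10.0167
11.0333 [0.60821846 0.21326535 0.12364294] [ 0.40837785 -0.18421342 -1.24026956]
```

View pics/side2c.png

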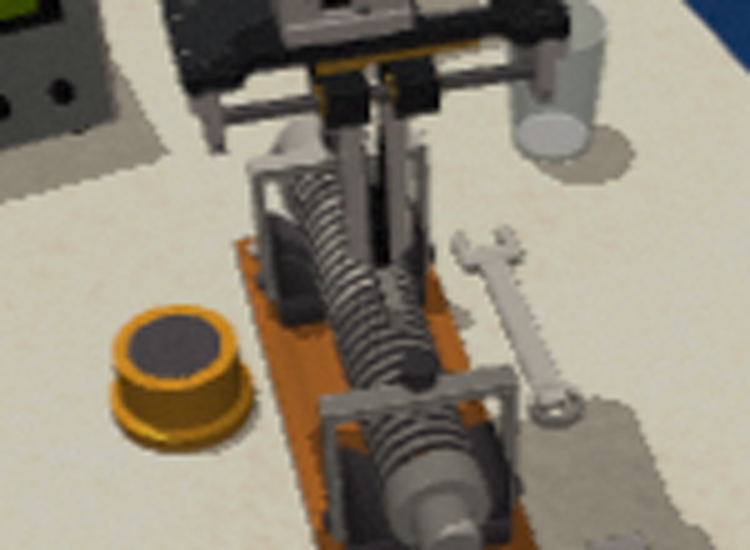

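View pics/top2c.png

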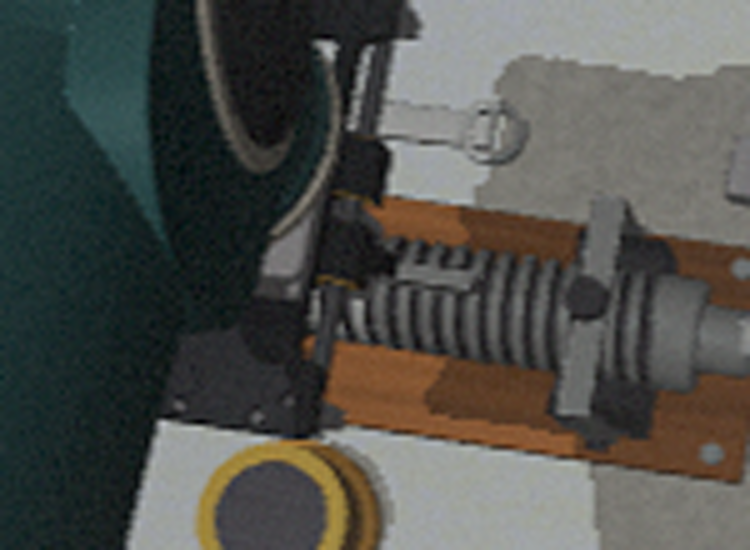

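```bash
python3 - <<'E'
from h import *
for n in("side","top"):
    f=load(n+"2"); u0,v0=proj(f,at(0,0,.1)).astype(int)
    S=10
    sub=(u0-5,v0-25,u0+30,v0+22) if n=="top" else (u0-12,v0-10,u0+28,v0+35)
    c=np.ascontiguousarray(cv2.resize(f["frame"][sub[1]:sub[3],sub[0]:sub[2],::-1],None,fx=S,fy=S,interpolation=cv2.INTER_NEAREST))
    def pt(x,y,z): 
        p=proj(f,at(x,y,z)); return tuple(((p-[sub[0]-.5,sub[1]-.5])*S).astype(int).tolist())
    zb=.1236-.025+.0196
    # comb back outline around commanded pose (both sides), offset 4.8
    for y in(-4,4): cv2.line(c,pt(4.8-47,y,zb),pt(4.8+47,y,zb),(0,255,0),1)
    for s in(-47,47): cv2.line(c,pt(4.8+s,-4,zb),pt(4.8+s,4,zb),(0,255,0),1)
    # spindle silhouette: tangent lines as seen from camera
    C=-f["R"].T@f["t"]; yc=(C-O)@EY*1e3; zc=C[2]*1e3; th=np.arctan2(zc-68,yc); al=np.arccos(25/np.hypot(zc-68,yc))
    for t in(th+al,th-al): cv2.line(c,pt(-75,25*np.cos(t),(68+25*np.sin(t))/1e3),pt(75,25*np.cos(t),(68+25*np.sin(t))/1e3),(0,0,255),1)
    cv2.imwrite(f"pics/{n}2o.png",c); print(c.shape)
E
```

```text
(450, 400, 3)
(470, 350, 3)
```

View pics/side2o.png

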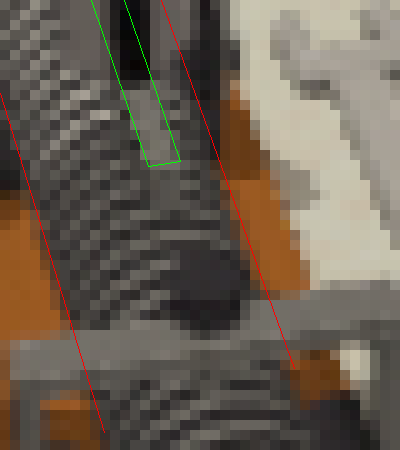

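View pics/top2o.png

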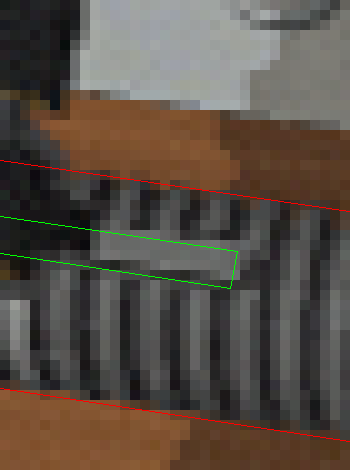

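Both overlays agree to within about half a pixel: the comb's end and edges fall on its predicted outline, and the spindle edges on theirs. The comb is on the top line, so I start feeling gently.

```bash
python3 - <<'E'
from h import *
from cell import *
for x in (4.8,5.6):
    arm.move_linear(at(x,0,.1205),max_speed=.03)
    hit=arm.move_linear(at(x,0,.1125),max_speed=.012,until_force=3)
    s=arm.state(); print(x,hit,round(s["t"],2),np.round(s["tcp_pos"],4),np.round(s["wrist_force"],2),np.round(s["ft_torque"],2))
    if s["tcp_pos"][2]<.1155: break
E
```

```text
4.8 True 11.77 [0.6079 0.2133 0.1177] [-0.65  0.14  5.86] [-0.06  0.21  0.  ]
5.6 True 12.42 [0.608  0.214  0.1176] [-0.6  -0.27  7.42] [-0.06  0.35 -0.04]
```

```bash
cat > feel.py <<'E'
from h import *
from cell import *
import sys
for x in map(float,sys.argv[1:]):
    arm.move_linear(at(x,0,.1195),max_speed=.03)
    hit=arm.move_linear(at(x,0,.1127),max_speed=.01,until_force=3)
    s=arm.state(); print(x,hit,round(s["t"],2),np.round(s["tcp_pos"],4),np.round(s["wrist_force"],2),np.round(s["ft_torque"],2))
    if s["tcp_pos"][2]<.1155: break
E
python3 feel.py 4.0 6.4 3.2 7.2
```

```text
4.0 True 13.02 [0.6077 0.2124 0.1177] [-1.24  0.28  4.9 ] [-0.02  0.22  0.01]
6.4 True 13.65 [0.608  0.2151 0.1171] [ 0.2   2.2  -0.05] [ 0.39 -0.22  0.02]
3.2 True 14.27 [0.6075 0.2118 0.1178] [0.97 1.57 4.24] [ 0.06 -0.08 -0.02]
7.2 True 15.18 [0.6082 0.2155 0.1131] [0.9  0.17 5.6 ] [-0.03  0.09  0.01]
```

It dropped 4.6 mm into the thread at x = 7.2, stopping at 0.1131 m against 0.1177 m on the crests. I hold the light press and check.

```bash
python3 - <<'E'
from h import *
from cell import *
for i in range(4):
    arm.sleep(.25); s=arm.state(); print(round(s["t"],2),np.round(s["tcp_pos"],4),np.round(s["wrist_force"],2),np.round(s["ft_torque"],2))
for n in("side","top"):
    f=grab_frame(n); pickle.dump(f,open(f"pics/{n}3.pkl","wb"))
    u,v=proj(f,at(0,0,.1)).astype(int); c=f["frame"][v-30:v+35,u-40:u+40,::-1]
    cv2.imwrite(f"pics/{n}3c.png",cv2.resize(c,None,fx=9,fy=9,interpolation=cv2.INTER_CUBIC))
E
```

```text
15.43 [0.6082 0.2155 0.1131] [-0.95  0.68  5.47] [-0.08  0.17 -0.04]
15.68 [0.6082 0.2155 0.1131] [0.19 0.98 4.47] [-0.1   0.19 -0.07]
15.93 [0.6082 0.2155 0.1131] [0.51 0.96 5.52] [-0.1   0.16 -0.03]
16.18 [0.6082 0.2155 0.1131] [-0.    0.5   6.75] [-0.09  0.17 -0.03]
```

View pics/side3c.png

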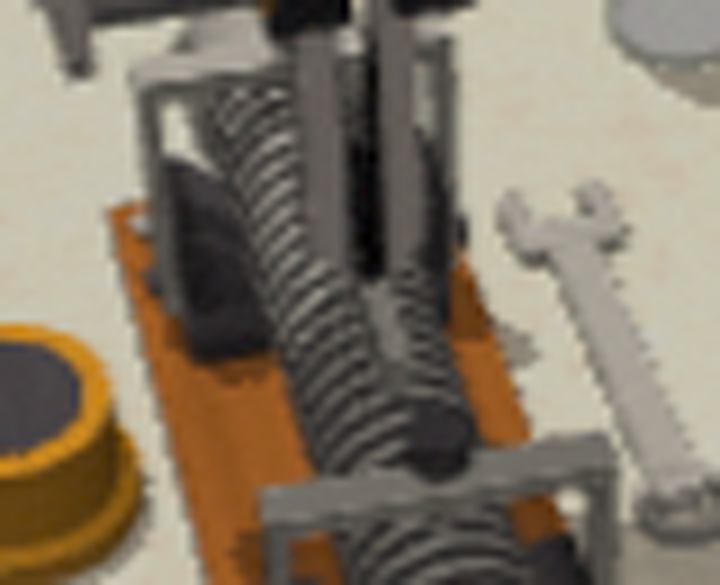

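View pics/top3c.png

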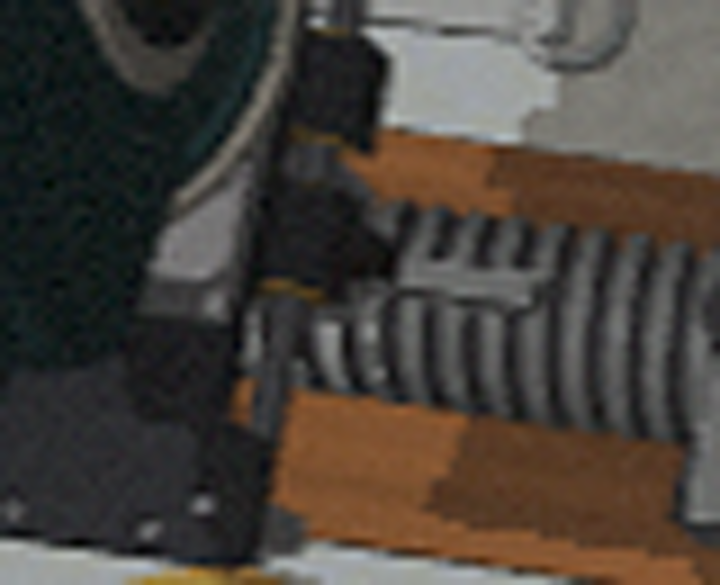

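Held about 6 N of press for over 1 s with no movement. The pictures show the comb lying along the top line with its teeth hidden in the thread. I relax the press and let go.

```bash
python3 - <<'E'
from h import *
from cell import *
p=arm.state()["tcp_pos"]
arm.move_linear([p[0],p[1],p[2]+.0003],max_speed=.01); s=arm.state(); print(s["t"],s["wrist_force"])
hand.gripper_open(); s=arm.state(); print(s["t"],s["finger_gap"],s["wrist_force"])
arm.move_linear([p[0],p[1],.25],max_speed=.12)
arm.move_to([.45,0.0,.35],qd(-30)); print(arm.state()["t"])
for n in("side","top"):
    f=grab_frame(n); pickle.dump(f,open(f"pics/{n}4.pkl","wb"))
    u,v=proj(f,at(0,0,.1)).astype(int); c=f["frame"][v-35:v+35,u-45:u+45,::-1]
    cv2.imwrite(f"pics/{n}4c.png",cv2.resize(c,None,fx=8,fy=8,interpolation=cv2.INTER_CUBIC))
E
```

```text
16.5333 [-0.19274731 -0.95707998 -0.69379197]
17.8833 0.9994122461921079 [-0.29637482  0.4038891  -0.49994023]
20.275
```

View pics/side4c.png

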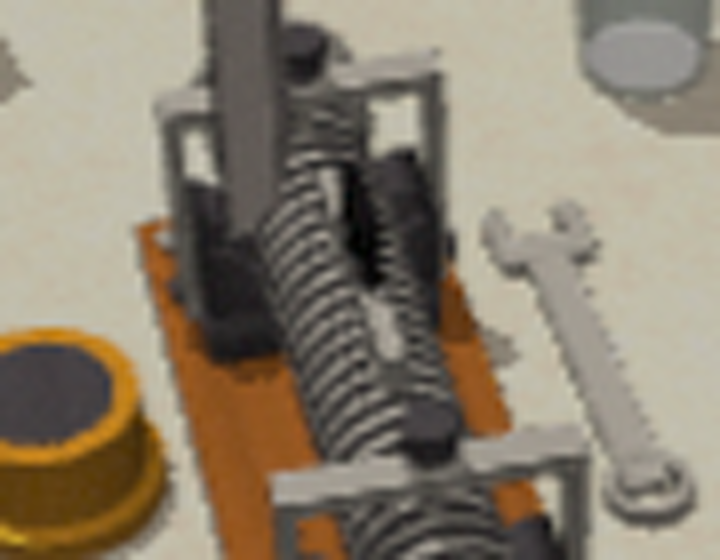

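View pics/top4c.png

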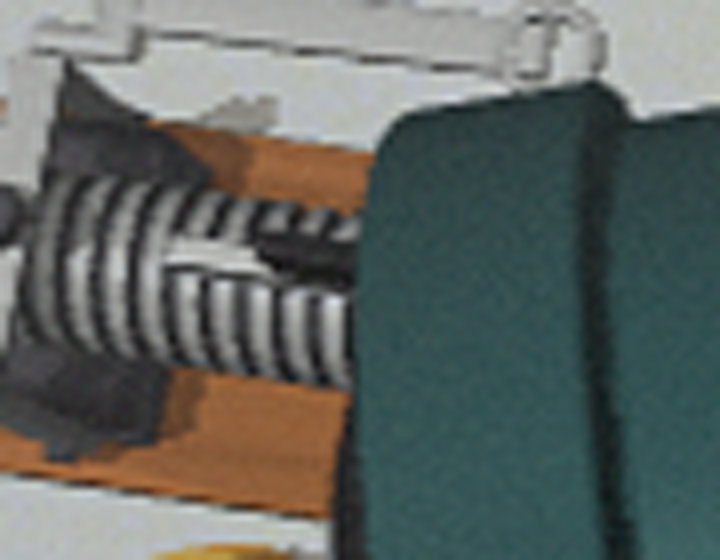

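```bash
python3 - <<'E'
from h import *
for n in("side4","top4"):
    f=load(n); vv,uu=np.mgrid[0:384,0:512]; D=f["depth"]
    cam=np.stack([(uu-f["cx"])/f["fx"]*D,(vv-f["cy"])/f["fy"]*D,D],-1); W=(cam-f["t"])@f["R"]
    L=np.stack([(W-O)@EX,(W-O)@EY,W[...,2]],-1)*1e3
    for lo,hi in((-42,-12),(-8,22),(25,55)):
        m=(L[...,0]>lo)&(L[...,0]<hi)&(np.abs(L[...,1])<9)&(L[...,2]>100)&(L[...,2]<142)&(D>0)
        P=L[m]
        if len(P): print(n,lo,len(P),"z med/90%",np.round(np.median(P[:,2]),1),np.round(np.percentile(P[:,2],90),1),"y",np.round(np.median(P[:,1]),1),"x",np.round([P[:,0].min(),P[:,0].max()],1))
E
```

```text
side4 -42 37 z med/90% 106.3 107.9 y 2.1 x [-41.8 -12.5]
side4 -8 55 z med/90% 127.1 133.8 y 4.0 x [-8.  21.8]
side4 25 13 z med/90% 106.4 107.9 y 3.8 x [31.1 53.8]
top4 -8 79 z med/90% 134.0 136.9 y 1.5 x [-6.1 22. ]
top4 25 50 z med/90% 107.5 109.8 y -0.6 x [26.8 51.3]
```

```bash
python3 - <<'E'
from cell import *
order.close_job(); print(arm.state()["t"])
E
```

```text
the job is handed in; nothing more can be done
the job is handed in; nothing more can be done
```

I found the 10 mm comb, seated it in the spindle thread, let it go and handed the job in at about 20 s. No verdict is reported, so these are my own checks.

- **Choosing the comb:** I lifted the middle comb from the rack and held it to the side camera. It shows 9 teeth at about 9.8 mm pitch, so it is the one that fits. I did not touch the other two combs.
- **Feeling for the thread:** On the sixth gentle try it dropped 4.6 mm, with the TCP at z 0.1131 m against 0.1177 m on the thread tops. The wrist force never read more than about 9 N in the readings after each touch.
- **Pressing home:** I held it down with about 6 N for 1 s and it did not move.
- **After letting go:** The comb stands by itself between the V-blocks. In the side view the blade back is at the same height at both ends, 106.3 and 106.4 mm. The top view gives 107.5 mm at its one visible end, against 108 mm expected when fully home. It is within 2 mm of the spindle's top line.

**Checks that disagreed:**
- The side camera read about 1.7 mm low and 2 mm sideways compared with the top camera, which is within the stated calibration.
- The top view hints at a lean of at most 0.08 rad, well under the 0.25 limit.
- In the last top view the arm hid one end of the comb, so the flatness check rests on the side view.
- I did not measure the bystanders again.

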